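Wedge a column foot tight in its bench cradle

TASK

Before the glass column goes up, its square grey foot must be made firm in the bench cradle: take the rectangular-headed aluminium wedge from the white rack, start it loosely, upright and centred, in the gap between the sloping jaw and the foot, and let go of it. Then tap or press its head gently down until it is tight, so that it grips firmly by itself, without forcing it: too hard a push cracks the foot. Leave the wedge there and do not disturb the other things on the bench.

Things in the scene. Friction and masses are not known exactly. Their poses are not given: they have to be found in the camera images.
- cradle: Metal cradle fixed to the bench (plate 155 x 90 mm, 6 mm thick). Origin on the bench below the foot's upright face that the wedge bears on; x points from the gap into the foot, y along the gap, z up. From -x to +x: sloping jaw, gap, foot, rubber pad, end stop. The jaw, 50 mm long in y about y = 0, 70 mm high, leans back 1 in 6 like the wedge, so the gap narrows downwards.
- gap (a point): Mouth of the gap: 8 mm from the foot's face towards the jaw, y = 0, 70 mm above the bench; axes as the cradle's. The gap is 14.8 mm wide here, but the jaw is screwed differently each time, up to 2.2 mm either way, which is not measured: the wedge first touches both sides with its tip 15 to 43 mm above the bench, then goes some mm deeper as it tightens.
- foot: Square grey plastic foot, 70 x 70 mm, 70 mm high, with a clear ring 12 mm high on top, 12 mm in from the wedge face. Origin and axes as the cradle's. Yields about 1 mm. Tight: the wedge bears sideways on it with over 10 N; it cracks over 24 N. Wedge friction is about 0.4 (unsure by a fifth): a slow push down of P newtons gives a sideways squeeze of about P or a little more, and it holds when let go.
- wedge_head (a point): Centre of the aluminium wedge's rectangular head, 27 (x) x 32 (y) x 36 mm high (top 18 mm above, underside 18 mm below this point). About 90 g. Axes: z up, x from the sloping face to the flat back, y along the width; in place they agree with the cradle's. Take it by the head, fingers closing along y. It starts upright, hanging loosely by its head in a slot of the rack.
- wedge_tip (a point): Tip of the wedge's shank, 93 mm below the head's centre; this point lies on the flat upright back, 10.25 mm in +x from the head's centre. The shank is 75 mm long, 20 mm wide (y), 8 mm thick at the tip and 20.5 mm under the head: the back is upright and must face the foot, the front slopes 1 in 6 and must face the jaw.
- rack: White bridge-shaped rack fixed to the bench, 70 (x) x 150 mm (y), top 95 mm above the bench. Origin at the bench below its middle. Two square slots 45 mm either side of the middle along y, one with the wedge, the other with the pin.
- pin: Straight round steel pin, 9 mm thick, with a round flat head 32 mm wide, 14 mm high, hanging in the other slot of the rack; not needed, leave it. Origin 5 mm below its tip, 10 mm to its side.
- jar: Big glass jar, 120 mm wide, 150 mm high; origin under its centre. Leave it.
- stopper: Black rubber stopper, 34 mm wide, 28 mm high; origin under its centre. Leave it.
- clamp: Steel hose clamp ring, 48 mm wide, 14 mm high; origin under its centre. Leave it.
- screwdriver: Screwdriver lying on the bench; origin under its middle, x along it. Leave it.
- bottle: White plastic bottle, 64 mm wide, 130 mm high; origin under its centre. Leave it.
- beaker: Glass beaker, 76 mm wide, 90 mm high; origin under its centre. Leave it.
Mind the look-alikes: they are no part of the job. Leave any black or yellow look-alike of the part that bears wedge_head alone.

How it is judged:
By the outcome, as a careful person would: the job done as asked, in the order asked, and still so for the second after the job is handed in, with the robot touching nothing.
It also fails if it takes over 54 s, if anything falls off the work surface, if the arm or the gripper's body presses on something with over 40 N, if the wrist force passes 120 N, or if a joint passes its speed limit or range.

ROBOT

A 7-joint arm with a two-finger parallel gripper is mounted at the origin on the work surface. World frame = base frame: x ahead of the robot, y to its left, z up, the work surface at z = 0. Lengths are in m, angles in rad, forces in N, time in s.
With the tool pointing down it reaches from about 0.425 to 0.825 m from the base axis. Payload 3.6 kg.
Tool frame: the origin (TCP) lies where the fingers leave the gripper's body, on its centre line; the fingertips stand 84 mm ahead of it and the grasp point (between the pads) lies robot.grasp_offset ahead of it (robot.grasp_offset is the distance from the TCP to the grasp point, in m); z points along the fingers, y is the line along which they close (so a half turn about z gives the same grasp; the last joint's range is limited). The gripper opens to 93 mm and grips with 3 to 60 N. Pads are 15 mm wide; open, the fingers measure 128 mm over their backs; the gripper's body (75 mm by 188 mm) begins 65 mm behind the grasp point.
Start: joints at [1.115, 0.615, -0.013, 1.423, 0.008, 1.103, -0.04], TCP at [0.27, -0.591, 0.303] pointing down, gripper open.
Joint ranges: [-3.12, 3.12], [-0.3, 2.06], [-1.34, 1.32], [0.26, 2.42], [-1.36, 4.5], [0.01, 1.98], [-2.84, 2.84]. Speed limits (rad/s): [2.79, 2.79, 3.14, 3.14, 3.14, 3.14, 3.14].

INTERFACE

Orientations are given as a unit quaternion [w, x, y, z].
In Python, from plant import telemetry, capture, camera_model, robot gives the robot as it stands.
- The arm moves only by the tool arm_command, never from a script. Its argument "targets" is a list of rows, each a list of 7 numbers: the shift along the tool's x, y, z in mm, then the turn, a rotation vector about the tool's x, y, z in rad, then the closure in counts, from 0 (fully open) to 255 (shut). In form: [[dx, dy, dz, wx, wy, wz, jaw], ...]. A call has 1 to 12 rows; each row shifts and turns the commanded pose from where the row before left it, along the tool's axes as they then stand; what a row does not reach is not made up. A row lasts 1/8 s, in which the tool goes at most 62.5 mm and 10.7 degrees, less where a joint would pass 70% of its speed; a pose out of reach is approached as far as the arm can. A call with a gripper value outside its range is refused whole. The fingers move at their own pace and stop on an object; "squeeze" is the grip in N (left out, the last holds). Time passes only in rows, so rows that do not move let the fingers close. It gives the time, the measured TCP pose, the force, the opening and the grip force at its end, in the units of the state.
- telemetry.sense(): the state, without advancing time (a new reading comes with each control period).
- capture(name): name is "scene" or "top" or "wrist"; returns the picture (384x512x3 uint8, red, green, blue); there is no depth.
- camera_model(name): a dict with "K" (3x3 intrinsics, pixels), "distortion" ([k1, k2, p1, p2, k3] as OpenCV has them; the pictures are not rectified), "rvec" (rotation vector, rad) and "tvec" (3), from world to camera coordinates, as OpenCV has them. Camera axes: x right, y down, z forward; pixel columns grow to the right and rows downward; lengths in m; the calibration is good to about 2 mm. A picture is of the moment at which its call begins: read the wrist's pose just before it. camera_model takes no time and is no camera call; for the wrist camera it gives the pose at the moment of the call.
- robot.hand_in(): hands the job in; it is judged then, once.
The state is a dict: "time": time; "q": joint angles; "dq": joint speeds; "joint_efforts": joint torques, N m; "tcp_pos": TCP position; "ee_rot": TCP orientation; "wrist_force": force on the tool from outside, world axes, zero at the start; "ft_torque": the same for the moment, N m; "finger_gap": opening from 0.0 (shut) to 1.0 (fully open); "grasp_force": force on a finger pad.
Only numpy, scipy, OpenCV 4.12 (cv2) and the standard library are available. Lean on these libraries where they do the work, as an engineer would, in place of code of your own. Each camera call takes 0.05 s, during which the arm holds its last target. There are 200 camera calls.

## Working session

There is one attempt and no reset: what is moved stays moved. The work goes in short steps, Python scripts to look and compute and a tool call to move; the robot and the scene stay as the last step left them, time stands still between calls to the robot, and variables do not carry over. Pictures are saved under pics/ and viewed, at most 13 in all, crops included, and the job is handed in when it is done.

Besides the shell and the picture viewer there is one more tool, called after "Call:" by a JSON object that holds its "api" and its "payload", one argument or row to a line. arm_command: Moves the arm, as the interface text tells. Its arguments: {"type":"object","properties":{"targets":{"type":"array"},"squeeze":{"type":"number"}},"required":["targets"]}

```bash
ls; mkdir -p pics
cat > h.py <<'E'
import numpy as np, cv2
from plant import telemetry, capture, camera_model, robot
def ray(m,uv):
    K=np.array(m["K"]);d=np.array(m["distortion"]);R=cv2.Rodrigues(np.array(m["rvec"],float))[0];t=np.array(m["tvec"],float).ravel()
    p=cv2.undistortPoints(np.array(uv,float).reshape(-1,1,2),K,d).reshape(-1,2)
    D=np.c_[p,np.ones(len(p))]@R
    return -R.T@t, D
def onz(m,uv,z):
    c,D=ray(m,uv); return c+D*((z-c[2])/D[:,2])[:,None]
def proj(m,P):
    return cv2.projectPoints(np.array(P,float).reshape(-1,1,3),np.array(m["rvec"],float),np.array(m["tvec"],float),np.array(m["K"]),np.array(m["distortion"]))[0].reshape(-1,2)
E
python3 - <<'E'
from h import *
a=[]
for n in("scene","top"):
    im=capture(n);np.save(f"{n}0.npy",im);a.append(im);m=camera_model(n);print(n,ray(m,[[256,192]]))
cv2.imwrite("pics/top0.png",cv2.resize(a[1][:,:,::-1],(800,600)))
cv2.imwrite("pics/scene0.png",cv2.resize(a[0][:,:,::-1],(800,600)))
s=telemetry.sense();print(s,robot.grasp_offset)
E
```

```text
pics
scene (array([ 1.27411434, -0.24787227,  0.58620316]), array([[-0.75242597,  0.34852003, -0.55893199]]))
top (array([0.40624439, 0.09019327, 1.15620758]), array([[ 0.15574041,  0.00487913, -0.98785964]]))
{'time': 0.1, 'q': array([ 1.11549964,  0.61582453, -0.01263567,  1.42470012,  0.00812062,
        1.10338431, -0.04039053]), 'dq': array([-3.27406376e-04, -1.37128365e-03, -3.25657124e-05, -3.08498105e-03,
        3.68203962e-04,  7.85494755e-04,  3.60237590e-04]), 'joint_efforts': array([ 8.44424303e-04, -4.60043871e+01,  2.09758929e-01, -1.66245085e+01,
       -6.12103427e-02,  1.69098593e-02,  8.44892020e-05]), 'tcp_pos': array([ 0.27006456, -0.59068947,  0.30170818]), 'ee_rot': array([-1.10322933e-03,  9.77093352e-01,  2.12808125e-01, -2.57744843e-04]), 'wrist_force': array([-0.58627371,  0.90608168,  1.46063139]), 'ft_torque': array([-0.00222487, -0.01736119, -0.01967598]), 'grasp_force': 0.0, 'finger_gap': 0.9976135845141564} 0.0653
```

View pics/top0.png

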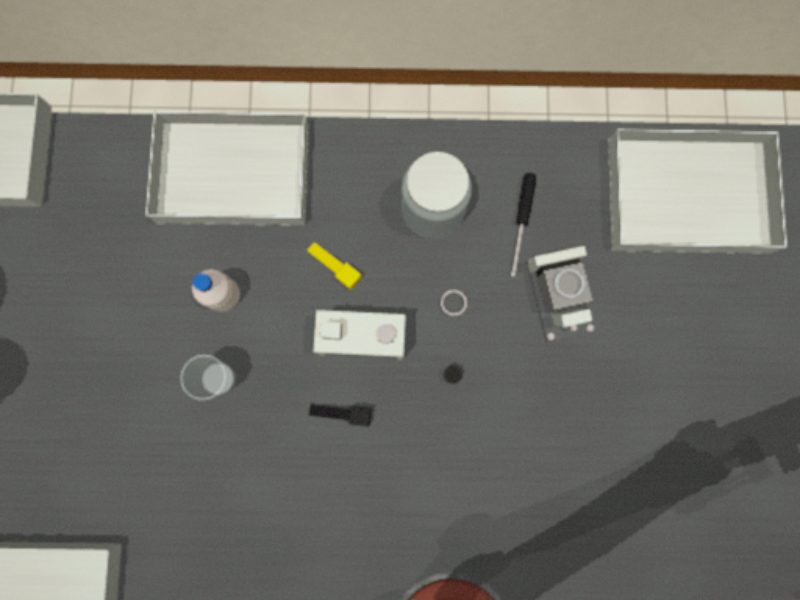

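View pics/scene0.png

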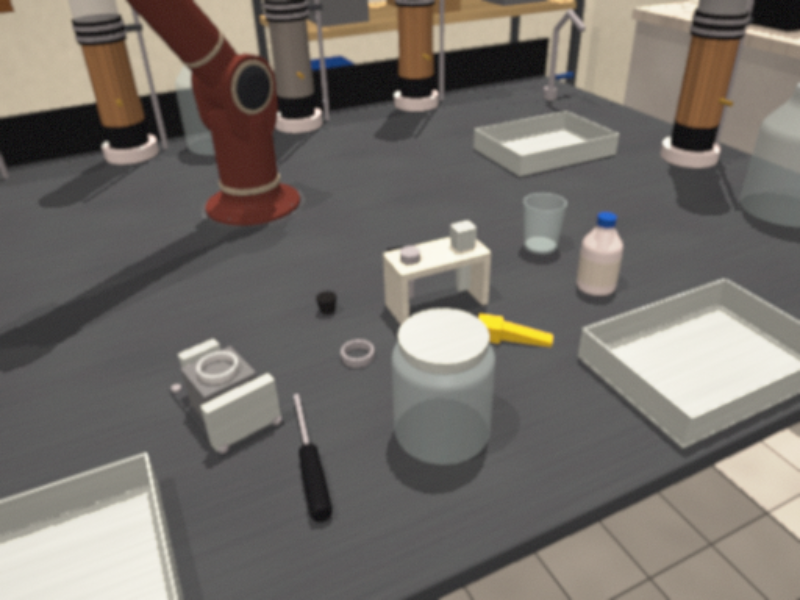

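The top view shows the rack at (360,333) with a square light head at (330,328) and a round pin head at (387,333). The cradle is at (567,290), with its jaw (the 50 mm block) at (576,318) and the end stop at (558,256). Wedge candidates are the aluminium head in the rack (330,328), the yellow one (335,265) and the black one (342,413). Only the aluminium one, in the white rack, fits the description. An enlarged crop will confirm it.

Run:
```python
from h import *
t=np.load("top0.npy");s=np.load("scene0.npy")
a=cv2.resize(t[190:235,195:265],(420,270),interpolation=2);b=cv2.resize(t[150:225,330:390],(240,300),interpolation=2)
c=cv2.resize(s[135:215,235:325],(360,320),interpolation=2);d=cv2.resize(s[210:295,110:185],(300,340),interpolation=2)
I=np.zeros((600,800,3),np.uint8)
I[:270,:420]=a;I[:300,420:660]=b;I[275:595,:360]=c;I[300-40+0:600,420:720][0:340]=d
I[:260,420:660]=b[:260]
cv2.imwrite("pics/crop.png",I[:,:,::-1])
m=camera_model("top")
f=0.64
for n,p,z in(("head",(330,328),.131),("pin",(387,333),.109),("rack",(360,333),.095),("ring",(568,283),.08),("jaw",(577,318),.07),("stop",(558,256),.07),("foot",(568,286),.07)):
    print(n,onz(m,[[p[0]*f,p[1]*f]],z).round(3))
```

```text
head [[0.52  0.209 0.131]]
pin [[0.515 0.116 0.109]]
rack [[0.516 0.162 0.095]]
ring [[ 0.611 -0.196  0.08 ]]
jaw [[ 0.551 -0.213  0.07 ]]
stop [[ 0.661 -0.182  0.07 ]]
foot [[ 0.607 -0.198  0.07 ]]
```

View pics/crop.png

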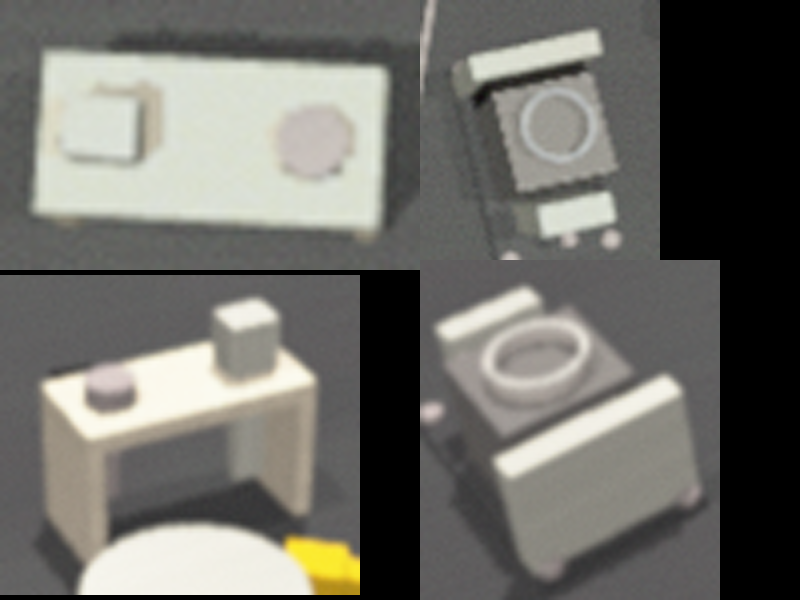

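The crop confirms it: the aluminium rectangular head at (100,128) in the rack, with the round pin head at (315,140). In the cradle, the jaw is at (580,212), the gap above it, then the foot. I'll look at the cradle from the wrist camera on the way.

Call:
{"api": "arm_command", "payload": {
  "targets": [
    [42,-23,0,0,0,0,0],
    [42,-23,0,0,0,0,0],
    [42,-23,0,0,0,0,0],
    [42,-23,0,0,0,0,0],
    [42,-23,0,0,0,0,0],
    [42,-23,0,0,0,0,0],
    [42,-23,0,0,0,0,0],
    [42,-23,0,0,0,0,0],
    [42,-23,0,0,0,0,0],
    [42,-23,0,0,0,0,0],
    [0,0,0,0,0,0.16,0],
    [0,0,0,0,0,0,0]
  ]
}}

```text
time: 1.6
tcp_pos: [0.5565, -0.2068, 0.3022]
ee_rot: [-0.0, 0.991, 0.135, -0.001]
wrist_force: [-0.8, -0.3, -0.9]
finger_gap: 1.002
grasp_force: 0.0
```

Run:
```python
from h import *
s=telemetry.sense();m=camera_model("wrist");im=capture("wrist");np.save("w1.npy",im)
import pickle;pickle.dump(m,open("w1.pkl","wb"))
print(s["tcp_pos"],s["ee_rot"],s["q"][6],ray(m,[[256,192]]))
cv2.imwrite("pics/w1.png",cv2.resize(im[:,:,::-1],(800,600)))
```

```text
[ 0.55653418 -0.20679236  0.30218352] [-3.53770063e-05  9.90794437e-01  1.35372996e-01 -7.30592627e-04] -0.9839190763322826 (array([ 0.62662574, -0.1872289 ,  0.38343084]), array([[-0.25006964, -0.07634343, -0.96524421]]))
```

View pics/w1.png

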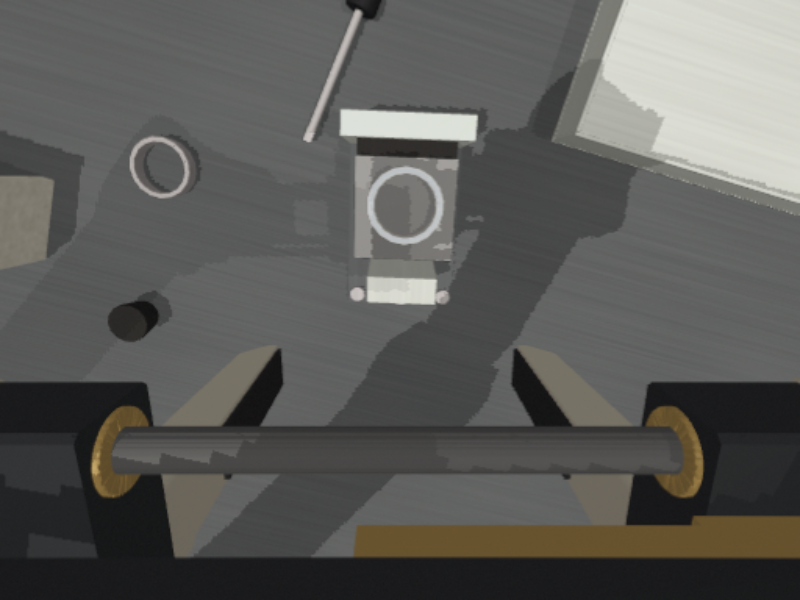

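The wrist view shows the cradle: foot corners about (355,156), (459,156), (452,261) and (355,258), ring centre (405,205), jaw top from (367,277) to (436,304) with its slope facing the foot, and the end stop at (408,125).

Run:
```python
from h import *
import pickle
im=np.load("w1.npy");m=pickle.load(open("w1.pkl","rb"))
s=4;x0,y0,x1,y1=205,60,315,205
c=cv2.resize(im[y0:y1,x0:x1],None,fx=s,fy=s,interpolation=cv2.INTER_NEAREST)
cv2.imwrite("pics/w1c.png",c[:,:,::-1])
g=cv2.cvtColor(im,cv2.COLOR_RGB2GRAY)
for x in (250,258,266):print(x,g[155:200,x].tolist())
for y in(110,150,182,188): print(y,g[y,215:300].tolist())
for P in(((237.5,177.5),(279,177.5)),):
    for z in(.07,.076): 
        q=onz(m,P,z);print(z,q.round(4),np.linalg.norm(q[1]-q[0]))
```

```text
250 [100, 101, 101, 101, 102, 101, 101, 102, 101, 101, 99, 121, 121, 121, 121, 121, 121, 122, 121, 122, 122, 123, 149, 203, 203, 203, 203, 203, 203, 203, 204, 217, 217, 217, 217, 218, 218, 218, 215, 100, 99, 100, 100, 98, 96]
258 [191, 159, 101, 101, 101, 101, 102, 101, 101, 101, 99, 110, 124, 125, 125, 125, 124, 125, 125, 124, 124, 124, 129, 196, 206, 206, 206, 206, 206, 206, 206, 207, 220, 220, 220, 220, 220, 219, 218, 177, 98, 100, 100, 100, 101]
266 [162, 118, 119, 119, 119, 119, 120, 119, 120, 119, 120, 98, 122, 122, 122, 122, 123, 123, 122, 122, 121, 122, 125, 178, 217, 216, 216, 216, 216, 216, 216, 216, 216, 216, 216, 216, 216, 215, 214, 166, 102, 102, 99, 99, 100]
110 [91, 90, 89, 89, 90, 89, 91, 91, 92, 96, 98, 97, 144, 160, 160, 160, 160, 160, 160, 160, 160, 160, 137, 120, 120, 110, 105, 105, 104, 108, 114, 145, 181, 192, 192, 192, 192, 192, 191, 194, 195, 194, 191, 189, 189, 189, 189, 190, 191, 191, 192, 192, 192, 192, 192, 194, 189, 157, 126, 122, 121, 121, 121, 121, 121, 121, 121, 121, 121, 121, 121, 121, 122, 122, 122, 122, 123, 107, 86, 75, 72, 72, 71, 71, 72]
150 [91,
[... 689 characters left out ...]
218, 217, 217, 217, 217, 217, 203, 151, 103, 103, 103, 104, 103, 104, 103, 103, 87, 75, 75, 75, 74, 75, 75, 76, 74, 74, 74, 74]
188 [100, 99, 101, 100, 99, 99, 92, 89, 94, 172, 193, 192, 191, 192, 196, 197, 194, 179, 126, 124, 200, 218, 219, 219, 218, 217, 216, 216, 215, 215, 215, 216, 216, 216, 215, 217, 217, 217, 217, 217, 216, 217, 219, 220, 218, 217, 219, 218, 213, 214, 215, 216, 215, 214, 215, 217, 218, 217, 217, 216, 216, 217, 216, 187, 182, 192, 190, 190, 192, 172, 154, 138, 101, 75, 74, 75, 75, 75, 77, 77, 75, 76, 75, 74, 75]
0.07 [[ 0.5562 -0.1873  0.07  ]
 [ 0.5687 -0.2325  0.07  ]] 0.04685703268988565
0.076 [[ 0.5575 -0.1873  0.076 ]
 [ 0.5698 -0.2316  0.076 ]] 0.04596004950662842
```

View pics/w1c.png

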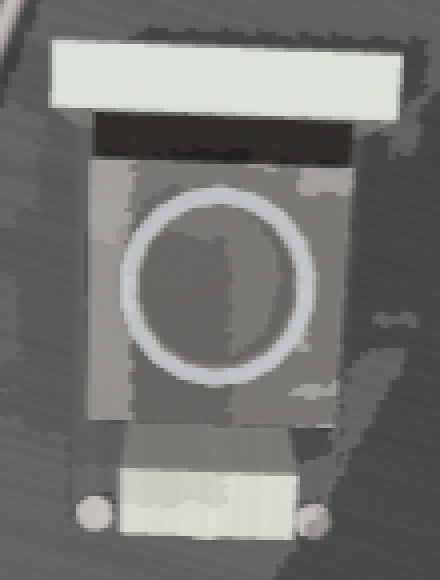

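The enlarged crop gives the foot's wedge edge from (226.7,164.8) to (289,167) in image pixels, and the jaw's inner top edge through (250,177.1) and (266,177.9). The jaw's ends are at u≈234.5 and 279.

Run:
```python
from h import *
import pickle
m=pickle.load(open("w1.pkl","rb"))
z=.07
e=onz(m,[[227,164.6],[289,166.9]],z);j=onz(m,[[250,177.1],[266,177.9]],z);k=onz(m,[[234.7,182],[278.9,182]],z)
f=onz(m,[[227.3,99.2],[292.8,101.7]],z); r=onz(m,[[259,131]],.082)
print("edge",e,np.linalg.norm(e[1]-e[0]),"far",f,np.linalg.norm(f[0]-e[0]),np.linalg.norm(f[1]-e[1]))
for p,q in((e[0],e[1]),(f[0],f[1]),(j[0],j[1]),(k[0],k[1])):
    d=q-p;print("yaw of x",np.arctan2(d[0],-d[1]))
for a,b in((e[0],f[0]),(e[1],f[1])): print("yawx",np.arctan2(b[1]-a[1],b[0]-a[0]))
y=np.mean([np.arctan2((q-p)[0],-(q-p)[1]) for p,q in((e[0],e[1]),(f[0],f[1]))])
X=np.array([np.cos(y),np.sin(y),0]);Y=np.array([-np.sin(y),np.cos(y),0])
for n,P in(("e",e),("f",f),("j",j),("k",k),("ring",r)):print(n,"x",P@X,"y",P@Y)
# top camera wedge/rack
im=np.load("top0.npy");mt=camera_model("top")
w=(im.min(2)>150).astype(np.uint8);w[:, :190]=0;w[:,270:]=0;w[:190]=0;w[240:]=0
c=max(cv2.findContours(w,0,2)[0],key=cv2.contourArea);rr=cv2.minAreaRect(c);b=onz(mt,cv2.boxPoints(rr),.095)
print(rr,b.round(4),b.mean(0),[np.linalg.norm(b[i]-b[i-1]) for i in range(4)])
```

```text
edge [[ 0.56724216 -0.17230906  0.07      ]
 [ 0.5833007  -0.23971028  0.07      ]] 0.0692878164923935 far [[ 0.63462146 -0.15570613  0.07      ]
 [ 0.65066378 -0.22277112  0.07      ]] 0.06939472672489816 0.06946020147955827
yaw of x 0.23389244501657916
yaw of x 0.2347936171281564
yaw of x 0.2203684720532628
yaw of x 0.27142360665495696
yawx 0.2415969786314901
yawx 0.24635292593629038
e x [0.51172693 0.51169571] y [-0.29931526 -0.36860307]
f x [0.58111983 0.5811509 ] y [-0.29881188 -0.36776888]
j x [0.4984437  0.49819087] y [-0.3254293  -0.34352016]
k x [0.49212789 0.49398594] y [-0.30827889 -0.35836437]
ring x [0.5503143] y [-0.33323804]
((229.62332153320312, 212.91064453125), (57.36357116699219, 27.159700393676758), 2.726311206817627) [[0.4831 0.2401 0.095 ]
 [0.5551 0.2394 0.095 ]
 [0.5503 0.0873 0.095 ]
 [0.4783 0.0896 0.095 ]] [0.51671375 0.16410439 0.095     ] [np.float64(0.1506579862173158), np.float64(0.07199473209430583), np.float64(0.15217953616165275), np.float64(0.07197903603395141)]
```

Call:
{"api": "arm_command", "payload": {
  "targets": [
    [7.5,-41,0,0,0,0,0],
    [7.5,-41,0,0,0,0,0],
    [7.5,-41,0,0,0,0,0],
    [7.5,-41,0,0,0,0,0],
    [7.5,-41,0,0,0,0,0],
    [7.5,-41,0,0,0,0,0],
    [7.5,-41,0,0,0,0,0],
    [7.5,-41,0,0,0,0,0],
    [7.5,-41,0,0,0,0,0],
    [7.5,-42,0,0,0,0.15,0],
    [0,0,0,0,0,0.15,0],
    [0,0,0,0,0,0,0]
  ]
}}

```text
time: 3.15
tcp_pos: [0.5198, 0.2081, 0.3026]
ee_rot: [0.001, 1.0, -0.014, -0.0]
wrist_force: [-0.1, -0.6, -0.4]
finger_gap: 1.001
grasp_force: 0.0
```

Run:
```python
from h import *
import pickle
s=telemetry.sense();m=camera_model("wrist");im=capture("wrist");np.save("w2.npy",im)
pickle.dump(m,open("w2.pkl","wb"))
print(s["tcp_pos"],s["ee_rot"],s["q"][6])
print(proj(m,[[.518,.209,.131],[.518,.209,.095]]))
c=cv2.resize(im[130:310,120:400],(800,514),interpolation=2)
cv2.imwrite("pics/w2.png",c[:,:,::-1])
```

```text
[0.51982415 0.20805175 0.30264013] [ 5.29194546e-04  9.99896132e-01 -1.44028304e-02 -6.07995790e-05] -2.0081112269691745
[[253.08375554 198.53321539]
 [253.15645794 188.86774661]]
```

View pics/w2.png

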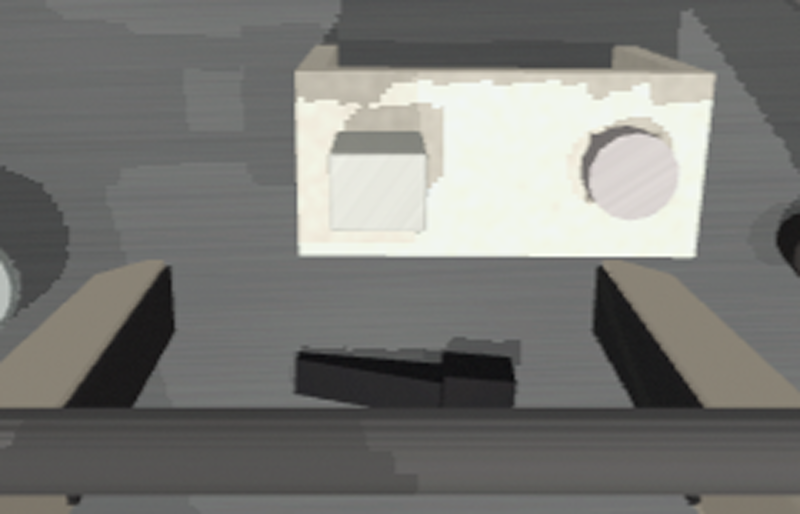

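The wrist crop shows the head's top face from (331,154) to (426,230), 95 wide by 76 high. That puts its 32 mm side along tool y, between the fingers. The pin head is at (634,176), clear of it.

Run:
```python
from h import *
import pickle
im=np.load("w2.npy");m=pickle.load(open("w2.pkl","rb"))
k=800/280
c=np.array([[330.5,154],[426,153],[425,230],[329.5,228]])/k+[120,130]-.5
q=onz(m,c,.131);print(q,q.mean(0),[np.linalg.norm(q[i]-q[i-1]) for i in range(4)])
for a,b in((3,0),(2,1)): print(np.arctan2(*(q[b]-q[a])[[1,0]]))
for a,b in((0,1),(3,2)): d=q[b]-q[a];print(np.arctan2(d[0],-d[1]))
```

```text
[[0.53292585 0.22496866 0.131     ]
 [0.53235672 0.19435122 0.131     ]
 [0.50635319 0.19508646 0.131     ]
 [0.50796891 0.22645795 0.131     ]] [0.51990117 0.21021607 0.131     ] [np.float64(0.025001338997401163), np.float64(0.030622719907655603), np.float64(0.026013914641856654), np.float64(0.031413074900411925)]
-0.05960402700390221
-0.028266844124031038
-0.018586468510281822
-0.05145722042506138
```

Call:
{"api": "arm_command", "payload": {
  "targets": [
    [0,-2,30,0,0,0,90],
    [0,0,30,0,0,0,90],
    [0,0,30,0,0,0,90],
    [0,0,20,0,0,0,90],
    [0,0,7,0,0,0,90],
    [0,0,0,0,0,0,90],
    [0,0,0,0,0,0,255],
    [0,0,0,0,0,0,255],
    [0,0,0,0,0,0,255],
    [0,0,0,0,0,0,255],
    [0,0,0,0,0,0,255]
  ],
  "squeeze": 20
}}

```text
time: 4.58
tcp_pos: [0.52, 0.2109, 0.1862]
ee_rot: [-0.0, 1.0, -0.016, 0.0]
wrist_force: [-0.8, -0.1, 2.9]
finger_gap: 0.345
grasp_force: 20.0
```

Call:
{"api": "arm_command", "payload": {
  "targets": [
    [0,0,-8,0,0,0,255],
    [0,0,-20,0,0,0,255],
    [0,0,-30,0,0,0,255],
    [0,0,-40,0,0,0,255],
    [0,0,-40,0,0,0,255],
    [0,0,-20,0,0,0,255],
    [0,0,0,0,0,0,255],
    [0,0,0,0,0,0,255]
  ]
}}

```text
time: 5.58
tcp_pos: [0.5191, 0.2106, 0.3426]
ee_rot: [0.0, 1.0, -0.016, -0.001]
wrist_force: [0.3, 0.0, -0.9]
finger_gap: 0.346
grasp_force: 20.0
```

Run:
```python
from h import *
s=telemetry.sense();m=camera_model("scene");im=capture("scene");t=capture("top");np.save("s3.npy",im)
p=s["tcp_pos"];print(p,s["ee_rot"],s["finger_gap"])
h=p-[0,0,.0723]
uv=proj(m,[h,h-[0,0,.093]]);print(uv)
c=uv.mean(0).astype(int);x,y=c-[50,60];cr=cv2.resize(im[max(y,0):y+130,x:x+100],None,fx=4,fy=4,interpolation=2)
cv2.imwrite("pics/s3.png",cr[:,:,::-1]);print(x,y)
```

```text
[0.51913044 0.21063905 0.34261586] [ 4.63980449e-04  9.99878635e-01 -1.55312300e-02 -1.13168637e-03] 0.3458333377441676
[[297.58368734  87.02229185]
 [296.38764535 125.67437172]]
246 46
```

View pics/s3.png

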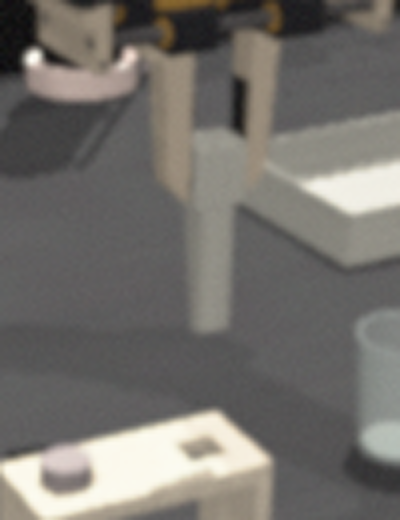

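The wedge is held upright: shank from about (187–237,210) down to the tip at (190–230,330) in the crop. I'll predict the silhouette edges for both facings and compare them with the observed edges.

Run:
```python
from h import *
s=telemetry.sense();m=camera_model("scene");im=np.load("s3.npy")
p=s["tcp_pos"]-[0,0,.0723]
for sg in(1,-1):
  for d,th in((.025,19.3),(.055,14.3),(.09,8.5)):
    P=[p+np.array([sg*x,y,-d]) for x in(.01025,.01025-th/1000) for y in(-.01,.01)]
    uv=proj(m,P);print(sg,d,uv[:,0].min().round(1),uv[:,0].max().round(1),"v",uv[:,1].mean().round(1))
g=cv2.cvtColor(im,cv2.COLOR_RGB2GRAY)
for v in(98,110,125):print(v,list(zip(range(288,310),g[v,288:310].tolist())))
```

```text
1 0.025 291.4 303.5 v 98.1
1 0.055 292.2 303.0 v 111.0
1 0.09 293.1 302.4 v 125.6
-1 0.025 291.1 303.2 v 97.9
-1 0.055 290.8 301.6 v 110.1
-1 0.09 290.5 299.7 v 123.7
98 [(288, 96), (289, 95), (290, 100), (291, 102), (292, 110), (293, 119), (294, 121), (295, 132), (296, 138), (297, 139), (298, 138), (299, 140), (300, 138), (301, 139), (302, 139), (303, 132), (304, 115), (305, 95), (306, 84), (307, 86), (308, 95), (309, 108)]
110 [(288, 95), (289, 95), (290, 97), (291, 98), (292, 104), (293, 117), (294, 122), (295, 127), (296, 133), (297, 141), (298, 141), (299, 145), (300, 143), (301, 141), (302, 138), (303, 128), (304, 108), (305, 95), (306, 96), (307, 96), (308, 99), (309, 98)]
125 [(288, 94), (289, 94), (290, 94), (291, 95), (292, 97), (293, 107), (294, 119), (295, 129), (296, 137), (297, 142), (298, 144), (299, 142), (300, 138), (301, 139), (302, 127), (303, 110), (304, 96), (305, 95), (306, 95), (307, 94), (308, 95), (309, 95)]
```

The observed edges match the +1 case (the left edge moves right going down), so the flat back faces tool +x. It is already facing the right way for the cradle.

Call:
{"api": "arm_command", "payload": {
  "targets": [
    [5.7,41.7,0,0,0,0,255],
    [5.7,41.7,0,0,0,0,255],
    [5.7,41.7,0,0,0,0,255],
    [5.7,41.7,0,0,0,0,255],
    [5.7,41.7,0,0,0,0,255],
    [5.7,41.7,0,0,0,0,255],
    [5.7,41.7,0,0,0,0,255],
    [5.7,41.7,0,0,0,0,255],
    [5.7,41.7,0,0,0,0,255],
    [5.7,41.7,0,0,0,-0.135,255],
    [0,0,0,0,0,-0.135,255],
    [0,0,0,0,0,0,255]
  ]
}}

```text
time: 7.18
tcp_pos: [0.5634, -0.208, 0.3424]
ee_rot: [-0.001, 0.993, 0.118, -0.001]
wrist_force: [-0.9, 0.0, -0.5]
finger_gap: 0.344
grasp_force: 20.0
```

Call:
{"api": "arm_command", "payload": {
  "targets": [
    [0,0,30,0,0,0,255],
    [0,0,30,0,0,0,255],
    [0,0,15,0,0,0,255],
    [0,0,0,0,0,0,255],
    [0,0,0,0,0,0,255]
  ]
}}

```text
time: 7.8
tcp_pos: [0.5645, -0.2077, 0.2699]
ee_rot: [0.0, 0.993, 0.119, 0.001]
wrist_force: [-0.2, 0.4, -0.6]
finger_gap: 0.338
grasp_force: 20.0
```

Run:
```python
from h import *
import pickle
s=telemetry.sense();m=camera_model("wrist");im=capture("wrist");np.save("w4.npy",im);pickle.dump(m,open("w4.pkl","wb"))
p=s["tcp_pos"];q=s["ee_rot"];print(p,q,2*np.arctan2(q[2],q[1]),s["wrist_force"])
from scipy.spatial.transform import Rotation as Ro
R=Ro.from_quat([q[1],q[2],q[3],q[0]]).as_matrix();print(R[:,2])
h=p+R@[0,0,.0732];tip=p+R@[.01025,0,.1662]
y=.238;c,sn=np.cos(y),np.sin(y);o=np.array([.5751,-.2055])
loc=lambda P:[(P[0]-o[0])*c+(P[1]-o[1])*sn,-(P[0]-o[0])*sn+(P[1]-o[1])*c]
print("tip in cradle mm",np.array(loc(tip))*1e3,tip[2])
sc=capture("scene");np.save("s4.npy",sc);ms=camera_model("scene")
uv=proj(ms,[tip])[0];print(uv)
x0,y0=(uv-[45,50]).astype(int)
a=cv2.resize(im[140:300,170:350],(675,600),interpolation=2)[:, :]
a=cv2.resize(im[140:300,160:350],(400,337),interpolation=2);b=cv2.resize(sc[y0:y0+85,x0:x0+95],(400,358),interpolation=2)
I=np.zeros((358,800,3),np.uint8);I[:337,:400]=a;I[:,400:]=b
cv2.imwrite("pics/w4.png",I[:,:,::-1]);print(x0,y0)
```

```text
[ 0.56451593 -0.20771285  0.26987825] [4.53082696e-04 9.92883652e-01 1.19082899e-01 1.05398131e-03] 0.2387324725979724 [-0.18443941  0.38501629 -0.5647566 ]
[ 2.20087042e-03 -6.48694505e-04 -9.99997368e-01]
tip in cradle mm [-0.22738383  0.16133205] 0.10369903541305392
[127.31225319 213.88734023]
82 163
```

View pics/w4.png

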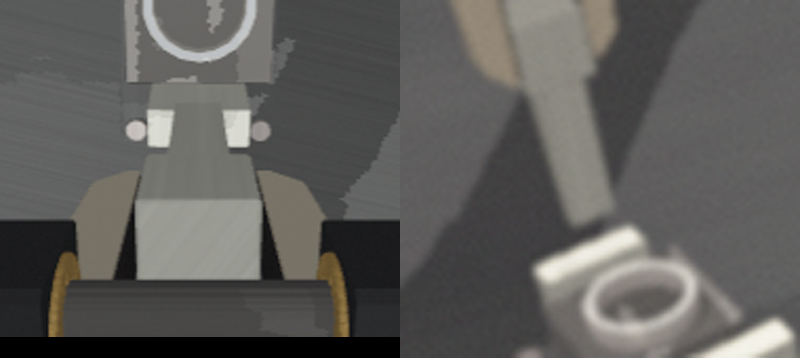

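Left half of the crop, the wrist view: the wedge tip's back edge at about (198,102), foot edge at y≈82, jaw slope between, tip centred between the screws at x=136 and 261. Right half, the scene view: the tip hangs just over the gap.

Run:
```python
from h import *
import pickle
im=np.load("w4.npy");m=pickle.load(open("w4.pkl","rb"));g=cv2.cvtColor(im,cv2.COLOR_RGB2GRAY)
for x in(246,254,262):print(x,list(enumerate(g[174:200,x].tolist(),174)))
for y in(192,198,208):print(y,list(enumerate(g[y,232:276].tolist(),232)))
y=.238;c,sn=np.cos(y),np.sin(y);o=np.array([.5751,-.2055])
def loc(P):return np.c_[(P[:,0]-o[0])*c+(P[:,1]-o[1])*sn,-(P[:,0]-o[0])*sn+(P[:,1]-o[1])*c]*1e3
print("foot edge ",loc(onz(m,[[246,178.5],[262,178.5]],.07)))
for v in(186,188,190): print(v,loc(onz(m,[[241.5,v],[266.5,v]],.1037)))
```

```text
246 [(174, 101), (175, 100), (176, 103), (177, 144), (178, 145), (179, 117), (180, 121), (181, 121), (182, 121), (183, 121), (184, 121), (185, 121), (186, 121), (187, 121), (188, 120), (189, 112), (190, 113), (191, 113), (192, 113), (193, 112), (194, 113), (195, 113), (196, 112), (197, 112), (198, 112), (199, 113)]
254 [(174, 100), (175, 100), (176, 100), (177, 100), (178, 103), (179, 112), (180, 122), (181, 123), (182, 123), (183, 123), (184, 123), (185, 124), (186, 123), (187, 123), (188, 121), (189, 115), (190, 115), (191, 115), (192, 115), (193, 115), (194, 115), (195, 115), (196, 115), (197, 114), (198, 115), (199, 115)]
262 [(174, 99), (175, 100), (176, 100), (177, 100), (178, 101), (179, 96), (180, 123), (181, 123), (182, 121), (183, 121), (184, 121), (185, 121), (186, 121), (187, 121), (188, 118), (189, 113), (190, 113), (191, 112), (192, 112), (193, 112), (194, 112), (195, 112), (196, 112), (197, 113), (198, 113), (199, 113)]
192 [(232, 188), (233, 189), (234, 189), (235, 188), (236, 176), (237, 169), (238, 168), (239, 168), (240, 167), (241, 167), (242, 139), (243, 113), (2
[... 1002 characters left out ...]
, (239, 202), (240, 155), (241, 113), (242, 113), (243, 113), (244, 113), (245, 114), (246, 113), (247, 113), (248, 114), (249, 114), (250, 114), (251, 113), (252, 113), (253, 114), (254, 115), (255, 115), (256, 117), (257, 116), (258, 115), (259, 114), (260, 114), (261, 114), (262, 114), (263, 114), (264, 113), (265, 111), (266, 112), (267, 113), (268, 194), (269, 216), (270, 217), (271, 216), (272, 215), (273, 215), (274, 215), (275, 216)]
foot edge  [[ 0.6816227   8.40593013]
 [ 0.68559204 -7.81505984]]
186 [[  1.09830497  11.55825345]
 [  1.10356353 -10.90900557]]
188 [[ -0.75504363  11.57862531]
 [ -0.74983964 -10.93107301]]
190 [[ -2.61540797  11.59906998]
 [ -2.610259   -10.95321957]]
```

Call:
{"api": "arm_command", "payload": {
  "targets": [
    [-1,0,10,0,0,0,255],
    [0,0,15,0,0,0,255],
    [0,0,10,0,0,0,255],
    [0,0,8,0,0,0,255],
    [0,0,0,0,0,0,255]
  ]
}}

```text
time: 8.52
tcp_pos: [0.5628, -0.2078, 0.225]
ee_rot: [-0.0, 0.993, 0.119, -0.0]
wrist_force: [-1.2, -0.0, -0.5]
finger_gap: 0.343
grasp_force: 20.0
```

```bash
cat > look.py <<'E'
from h import *
import sys
s=telemetry.sense();m=camera_model("wrist");im=capture("wrist");p=s["tcp_pos"];q=s["ee_rot"];print(p,2*np.arctan2(q[2],q[1]),s["wrist_force"].round(2),s["ft_torque"].round(3))
y=.238;c,sn=np.cos(y),np.sin(y);o=np.array([.5751,-.2055]);d=p[:2]-o
print("tcp in cradle mm",(d[0]*c+d[1]*sn)*1e3,(-d[0]*sn+d[1]*c)*1e3)
g=cv2.cvtColor(im,cv2.COLOR_RGB2GRAY);np.save(sys.argv[1]+".npy",im)
r=[]
for x in(246,254,262):print(x,g[165:200,x].tolist())
E
python3 look.py w5
```

```text
[ 0.56277513 -0.20776946  0.22497881] 0.23905340556563207 [-1.17 -0.01 -0.47] [ 0.018 -0.043  0.016]
tcp in cradle mm -12.512496048705216 0.700215200725322
246 [119, 119, 116, 121, 137, 186, 193, 193, 193, 191, 132, 101, 102, 102, 101, 101, 101, 102, 101, 101, 101, 101, 101, 119, 114, 112, 114, 113, 113, 113, 113, 113, 113, 114, 114]
254 [102, 102, 103, 107, 120, 122, 160, 192, 193, 192, 192, 182, 101, 101, 101, 101, 101, 101, 101, 102, 101, 101, 105, 121, 115, 116, 116, 116, 115, 116, 116, 116, 116, 116, 116]
262 [103, 103, 106, 120, 122, 164, 193, 193, 193, 192, 186, 101, 101, 101, 101, 101, 101, 102, 101, 101, 102, 101, 97, 120, 113, 114, 114, 114, 113, 113, 113, 113, 114, 114, 114]
```

Call:
{"api": "arm_command", "payload": {
  "targets": [
    [0,0,5,0,0,0,255],
    [0,0,4,0,0,0,255],
    [0,0,0,0,0,0,255]
  ]
}}

```text
time: 8.95
tcp_pos: [0.5635, -0.2077, 0.2168]
ee_rot: [0.0, 0.993, 0.119, 0.001]
wrist_force: [2.4, 0.6, -0.5]
finger_gap: 0.344
grasp_force: 20.0
```

Call:
{"api": "arm_command", "payload": {
  "targets": [
    [0.4,0,2,0,0,0,255],
    [0,0,0,0,0,0,255]
  ]
}}

```text
time: 9.2
tcp_pos: [0.5638, -0.2077, 0.2149]
ee_rot: [0.0, 0.993, 0.119, 0.001]
wrist_force: [2.1, -0.1, -0.5]
finger_gap: 0.344
grasp_force: 20.0
```

```bash
python3 look.py w6
```

```text
[ 0.56380618 -0.20771318  0.21491618] 0.23909415012344226 [ 2.12 -0.11 -0.55] [ 0.111 -0.756 -0.021]
tcp in cradle mm -11.497243850587562 0.5118357495675716
246 [145, 101, 102, 102, 102, 103, 115, 121, 124, 173, 193, 193, 192, 192, 182, 101, 102, 101, 102, 102, 102, 101, 101, 102, 102, 101, 102, 96, 113, 114, 114, 114, 114, 115, 114]
254 [119, 120, 119, 109, 110, 109, 109, 107, 120, 121, 140, 193, 194, 194, 194, 195, 132, 112, 101, 100, 101, 101, 101, 101, 101, 101, 103, 101, 116, 116, 116, 116, 116, 116, 116]
262 [102, 102, 103, 102, 102, 102, 109, 121, 122, 149, 193, 193, 193, 193, 190, 108, 101, 101, 102, 101, 101, 101, 101, 101, 102, 101, 101, 100, 113, 113, 114, 113, 113, 114, 113]
```

Call:
{"api": "arm_command", "payload": {
  "targets": [
    [0.7,0,0,0,0,0,255],
    [0,0,0,0,0,0,255]
  ]
}}

```text
time: 9.5
tcp_pos: [0.564, -0.2077, 0.2149]
ee_rot: [0.0, 0.993, 0.119, 0.0]
wrist_force: [1.9, 0.9, -0.4]
finger_gap: 0.345
grasp_force: 20.0
```

```bash
python3 look.py w7
```

```text
[ 0.56401985 -0.20773493  0.21492203] 0.23882897713148182 [ 1.95  0.86 -0.42] [ 0.156 -0.632 -0.013]
tcp in cradle mm -11.294719933649537 0.440324245963593
246 [145, 102, 102, 102, 102, 102, 113, 120, 123, 165, 193, 193, 192, 192, 184, 101, 101, 102, 101, 101, 102, 101, 102, 101, 101, 102, 102, 100, 114, 114, 114, 114, 114, 114, 114]
254 [119, 119, 119, 109, 109, 110, 108, 104, 121, 121, 139, 193, 194, 194, 194, 195, 142, 113, 102, 101, 102, 101, 101, 102, 101, 101, 103, 101, 116, 116, 117, 116, 116, 115, 116]
262 [102, 102, 103, 102, 102, 102, 110, 120, 121, 147, 193, 193, 193, 192, 190, 110, 101, 102, 101, 101, 102, 101, 102, 101, 101, 101, 102, 95, 113, 113, 113, 114, 114, 114, 114]
```

Call:
{"api": "arm_command", "payload": {
  "targets": [
    [0,0,0,0,0,0,140],
    [0,0,0,0,0,0,140],
    [0,0,0,0,0,0,140],
    [0,0,0,0,0,0,120],
    [0,0,0,0,0,0,120]
  ]
}}

```text
time: 10.18
tcp_pos: [0.5638, -0.2077, 0.2147]
ee_rot: [-0.0, 0.993, 0.119, -0.0]
wrist_force: [0.2, -0.6, 0.5]
finger_gap: 0.53
grasp_force: 0.0
```

```bash
python3 look.py w8
python3 - <<'E'
from h import *
im=np.load("w8.npy");sc=capture("scene");np.save("s8.npy",sc)
I=np.zeros((400,800,3),np.uint8);I[:337,:400]=cv2.resize(im[140:300,160:350],(400,337),interpolation=2);I[:,400:]=cv2.resize(sc[165:275,80:190],(400,400),interpolation=2)
cv2.imwrite("pics/w8.png",I[:,:,::-1])
E
```

```text
[ 0.56379171 -0.20774255  0.21474631] 0.23875721876644218 [ 0.17 -0.61  0.49] [ 0.063  0.029 -0.031]
tcp in cradle mm -11.518230400750141 0.48670585060382915
246 [103, 103, 103, 102, 102, 105, 119, 121, 130, 186, 193, 193, 193, 192, 140, 101, 101, 102, 102, 102, 102, 102, 101, 102, 101, 101, 97, 92, 114, 115, 115, 114, 114, 114, 115]
254 [102, 103, 102, 103, 102, 103, 102, 113, 121, 123, 166, 193, 193, 193, 193, 184, 102, 102, 101, 102, 102, 101, 102, 101, 102, 101, 99, 95, 116, 116, 116, 116, 116, 116, 116]
262 [103, 103, 103, 103, 103, 103, 114, 121, 124, 171, 193, 193, 193, 193, 175, 101, 101, 102, 102, 101, 102, 101, 102, 101, 102, 100, 100, 101, 113, 114, 114, 114, 114, 114, 114]
```

View pics/w8.png

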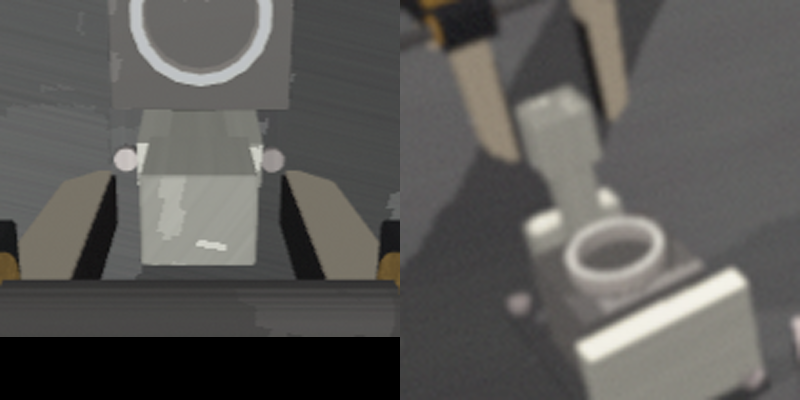

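The wedge stands by itself, upright and centred in the gap. In the left half, its head top runs from (142,175) to (257,263), between the screws at x=125 and 272. In the right half it sits between jaw and foot, with the fingers clear.

Call:
{"api": "arm_command", "payload": {
  "targets": [
    [0,0,-15,0,0,0,120],
    [0,0,-25,0,0,0,120],
    [0,0,-22,0,0,0,120],
    [0,0,0,0,0,0,255],
    [1,0,0,0,0,0,255],
    [0,0,0,0,0,0,255],
    [0,0,0,0,0,0,255]
  ]
}}

```text
time: 11.15
tcp_pos: [0.5646, -0.2074, 0.2759]
ee_rot: [-0.0, 0.993, 0.119, -0.001]
wrist_force: [0.4, 0.3, -0.6]
finger_gap: 0.152
grasp_force: 0.0
```

```bash
python3 look.py w9
python3 - <<'E'
from h import *
m=camera_model("wrist");im=np.load("w9.npy")
ms=camera_model("scene");sc=np.load("s8.npy")
y=.238;c,sn=np.cos(y),np.sin(y)
for z in(.165,.17,.175):
  P=np.array([.5751,-.2055,z])+[-.01025*c,-.01025*sn,0];print(z,proj(ms,[P]),proj(m,[P]))
I=np.zeros((400,800,3),np.uint8);I[:,:400]=cv2.resize(im[100:300,156:356],(400,400),interpolation=2)
I[:,400:]=cv2.resize(sc[180:230,105:155],(400,400),interpolation=2)
cv2.imwrite("pics/w9.png",I[:,:,::-1])
E
```

```text
[ 0.56456089 -0.2073595   0.27591775] 0.23883284595398785 [ 0.37  0.33 -0.61] [ 0.029  0.048 -0.011]
tcp in cradle mm -10.680418009696954 0.6776141604446329
246 [188, 123, 101, 102, 102, 100, 101, 103, 144, 144, 144, 146, 104, 112, 113, 112, 113, 113, 113, 114, 114, 114, 115, 115, 115, 115, 116, 116, 116, 115, 145, 155, 157, 159, 180]
254 [192, 191, 181, 102, 100, 101, 100, 100, 101, 101, 100, 102, 99, 114, 115, 114, 114, 114, 115, 114, 114, 114, 114, 115, 115, 115, 115, 115, 115, 116, 145, 154, 157, 158, 157]
262 [191, 170, 101, 101, 101, 101, 101, 101, 101, 101, 101, 103, 100, 113, 112, 113, 112, 113, 113, 113, 114, 113, 114, 114, 114, 114, 115, 116, 115, 116, 158, 173, 179, 178, 179]
0.165 [[118.58024084 185.86021288]] [[255.19737484 219.24606864]]
0.17 [[118.02738298 183.65875048]] [[255.21889362 221.75792034]]
0.175 [[117.47087121 181.44166338]] [[255.24147873 224.39415909]]
```

View pics/w9.png

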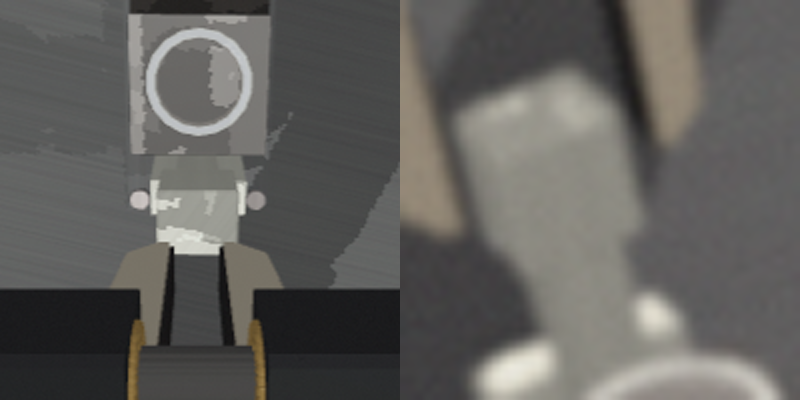

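Run:
```python
from h import *
m=camera_model("wrist");im=np.load("w9.npy");g=cv2.cvtColor(im,cv2.COLOR_RGB2GRAY)
for y in(198,205,212):print(y,list(enumerate(g[y,225:285].tolist(),225)))
print(list(enumerate(g[185:235,258].tolist(),185)))
y=.238;c,sn=np.cos(y),np.sin(y);o=np.array([.5751,-.2055])
def loc(P):return np.c_[(P[:,0]-o[0])*c+(P[:,1]-o[1])*sn,-(P[:,0]-o[0])*sn+(P[:,1]-o[1])*c]*1e3
for z in(.145,.155,.165,.17,.175):
  print(z,loc(onz(m,[[234,195],[275.5,195],[255,226]],z)).round(1).tolist())
ms=camera_model("scene")
```

```text
198 [(225, 191), (226, 194), (227, 197), (228, 195), (229, 192), (230, 144), (231, 170), (232, 209), (233, 202), (234, 166), (235, 150), (236, 155), (237, 157), (238, 160), (239, 160), (240, 158), (241, 156), (242, 155), (243, 158), (244, 160), (245, 160), (246, 159), (247, 156), (248, 155), (249, 154), (250, 156), (251, 156), (252, 156), (253, 157), (254, 158), (255, 158), (256, 157), (257, 156), (258, 169), (259, 178), (260, 178), (261, 178), (262, 178), (263, 165), (264, 156), (265, 155), (266, 155), (267, 154), (268, 155), (269, 156), (270, 156), (271, 156), (272, 157), (273, 157), (274, 151), (275, 178), (276, 209), (277, 216), (278, 172), (279, 121), (280, 140), (281, 149), (282, 147), (283, 147), (284, 149)]
205 [(225, 99), (226, 98), (227, 98), (228, 97), (229, 97), (230, 98), (231, 151), (232, 204), (233, 217), (234, 182), (235, 152), (236, 154), (237, 155), (238, 155), (239, 156), (240, 156), (241, 156), (242, 155), (243, 154), (244, 154), (245, 155), (246, 156), (247, 156), (248, 156), (249, 157), (250, 157), (251, 156), (252, 155), (253, 154), (254, 155), (255, 155), (256
[... 1178 characters left out ...]
196, 168), (197, 171), (198, 169), (199, 170), (200, 155), (201, 155), (202, 156), (203, 155), (204, 156), (205, 156), (206, 170), (207, 155), (208, 154), (209, 154), (210, 154), (211, 153), (212, 154), (213, 155), (214, 156), (215, 156), (216, 157), (217, 178), (218, 177), (219, 165), (220, 166), (221, 207), (222, 207), (223, 209), (224, 208), (225, 206), (226, 201), (227, 129), (228, 71), (229, 71), (230, 71), (231, 73), (232, 71), (233, 70), (234, 72)]
0.145 [[2.3, 16.4], [2.3, -15.8], [-23.5, 0.1]]
0.155 [[5.1, 15.7], [5.1, -15.0], [-19.5, 0.1]]
0.165 [[7.9, 15.0], [7.9, -14.3], [-15.5, 0.1]]
0.17 [[9.3, 14.6], [9.3, -13.9], [-13.4, 0.1]]
0.175 [[10.7, 14.2], [10.7, -13.5], [-11.4, 0.2]]
```

The wrist crop shows the head top spanning u 234–275, v 194.5–227. Width and depth fit a top height of about 0.147 m, so the wedge has settled with its tip near 18 mm, within the 15–43 mm range, centred at x≈−10.7, y≈0.2. I'll press with the closed fingertips.

Call:
{"api": "arm_command", "payload": {
  "targets": [
    [0,0,16,0,0,0,255],
    [0,0,12,0,0,0,255],
    [0,0,5,0,0,0,255],
    [0,0,2,0,0,0,255],
    [0,0,0,0,0,0,255]
  ]
}}

```text
time: 11.82
tcp_pos: [0.565, -0.2075, 0.2418]
ee_rot: [0.0, 0.993, 0.119, 0.0]
wrist_force: [-0.4, 1.2, 0.3]
finger_gap: 0.004
grasp_force: 0.0
```

Call:
{"api": "arm_command", "payload": {
  "targets": [
    [0,0,1,0,0,0,255],
    [0,0,1,0,0,0,255],
    [0,0,0,0,0,0,255]
  ]
}}

```text
time: 12.2
tcp_pos: [0.5648, -0.2074, 0.2398]
ee_rot: [-0.0, 0.993, 0.119, 0.0]
wrist_force: [-0.1, 0.3, 1.3]
finger_gap: 0.005
grasp_force: 0.0
```

Call:
{"api": "arm_command", "payload": {
  "targets": [
    [0,0,1,0,0,0,255],
    [0,0,1,0,0,0,255],
    [0,0,0,0,0,0,255]
  ]
}}

```text
time: 12.58
tcp_pos: [0.5648, -0.2075, 0.2376]
ee_rot: [-0.0, 0.993, 0.119, -0.0]
wrist_force: [-0.8, -0.1, -0.6]
finger_gap: 0.006
grasp_force: 0.0
```

Call:
{"api": "arm_command", "payload": {
  "targets": [
    [0,0,1,0,0,0,255],
    [0,0,1,0,0,0,255],
    [0,0,1,0,0,0,255],
    [0,0,0,0,0,0,255]
  ]
}}

```text
time: 13.08
tcp_pos: [0.5648, -0.2074, 0.2346]
ee_rot: [-0.0, 0.993, 0.119, -0.0]
wrist_force: [-0.9, 0.7, 1.4]
finger_gap: 0.008
grasp_force: 0.0
```

Call:
{"api": "arm_command", "payload": {
  "targets": [
    [0,0,1,0,0,0,255],
    [0,0,1,0,0,0,255],
    [0,0,0,0,0,0,255]
  ]
}}

```text
time: 13.45
tcp_pos: [0.5649, -0.2075, 0.2329]
ee_rot: [0.0, 0.993, 0.119, 0.0]
wrist_force: [-0.5, -0.7, -0.4]
finger_gap: 0.003
grasp_force: 0.3
```

Call:
{"api": "arm_command", "payload": {
  "targets": [
    [0,0,1,0,0,0,255],
    [0,0,1,0,0,0,255],
    [0,0,0,0,0,0,255]
  ]
}}

```text
time: 13.82
tcp_pos: [0.5651, -0.2079, 0.2318]
ee_rot: [0.0, 0.993, 0.119, 0.001]
wrist_force: [-0.9, -0.3, 5.9]
finger_gap: 0.001
grasp_force: 2.8
```

Call:
{"api": "arm_command", "payload": {
  "targets": [
    [0,0,0.5,0,0,0,255],
    [0,0,0,0,0,0,255],
    [0,0,0,0,0,0,255]
  ]
}}

```text
time: 14.2
tcp_pos: [0.5652, -0.208, 0.2317]
ee_rot: [0.001, 0.993, 0.119, 0.001]
wrist_force: [-1.9, 0.8, 6.4]
finger_gap: 0.004
grasp_force: 3.6
```

Call:
{"api": "arm_command", "payload": {
  "targets": [
    [0,0,0.5,0,0,0,255],
    [0,0,0,0,0,0,255],
    [0,0,0,0,0,0,255]
  ]
}}

```text
time: 14.58
tcp_pos: [0.5652, -0.2081, 0.2315]
ee_rot: [0.001, 0.993, 0.119, 0.001]
wrist_force: [-2.7, -0.5, 7.7]
finger_gap: 0.001
grasp_force: 4.1
```

Call:
{"api": "arm_command", "payload": {
  "targets": [
    [0,0,1,0,0,0,255],
    [0,0,0,0,0,0,255],
    [0,0,0,0,0,0,255]
  ]
}}

```text
time: 14.95
tcp_pos: [0.5653, -0.2083, 0.2309]
ee_rot: [0.001, 0.993, 0.119, 0.001]
wrist_force: [-2.4, 0.2, 10.3]
finger_gap: 0.01
grasp_force: 5.0
```

Call:
{"api": "arm_command", "payload": {
  "targets": [
    [0,0,1,0,0,0,255],
    [0,0,0,0,0,0,255],
    [0,0,0,0,0,0,255]
  ]
}}

```text
time: 15.32
tcp_pos: [0.5654, -0.2085, 0.2305]
ee_rot: [0.001, 0.993, 0.119, 0.001]
wrist_force: [-3.2, -0.6, 11.5]
finger_gap: 0.008
grasp_force: 6.1
```

Call:
{"api": "arm_command", "payload": {
  "targets": [
    [0,0,1,0,0,0,255],
    [0,0,0,0,0,0,255],
    [0,0,0,0,0,0,255]
  ]
}}

```text
time: 15.7
tcp_pos: [0.5655, -0.2087, 0.23]
ee_rot: [0.001, 0.993, 0.119, 0.002]
wrist_force: [-3.6, -0.5, 14.2]
finger_gap: 0.002
grasp_force: 7.2
```

Call:
{"api": "arm_command", "payload": {
  "targets": [
    [0,0,0.8,0,0,0,255],
    [0,0,0,0,0,0,255],
    [0,0,0,0,0,0,255]
  ]
}}

```text
time: 16.08
tcp_pos: [0.5656, -0.2089, 0.2297]
ee_rot: [0.002, 0.993, 0.119, 0.002]
wrist_force: [-3.8, 0.8, 15.3]
finger_gap: 0.008
grasp_force: 8.1
```

Call:
{"api": "arm_command", "payload": {
  "targets": [
    [0,0,0.4,0,0,0,255],
    [0,0,0,0,0,0,255],
    [0,0,0,0,0,0,255]
  ]
}}

```text
time: 16.45
tcp_pos: [0.5656, -0.2089, 0.2296]
ee_rot: [0.002, 0.993, 0.119, 0.002]
wrist_force: [-3.4, -0.3, 18.4]
finger_gap: 0.005
grasp_force: 8.8
```

Call:
{"api": "arm_command", "payload": {
  "targets": [
    [0,0,-2,0,0,0,255],
    [0,0,-2,0,0,0,255],
    [0,0,-2,0,0,0,255],
    [0,0,-3,0,0,0,255],
    [0,0,-10,0,0,0,255],
    [0,0,-30,0,0,0,255],
    [0,0,-40,0,0,0,255],
    [0,0,0,0,0,0,255]
  ]
}}

```text
time: 17.45
tcp_pos: [0.5664, -0.208, 0.3187]
ee_rot: [0.002, 0.993, 0.119, 0.004]
wrist_force: [0.8, 0.2, -0.4]
finger_gap: 0.004
grasp_force: 0.0
```

```bash
python3 look.py w10
python3 - <<'E'
from h import *
im=np.load("w10.npy");sc=capture("scene")
I=np.zeros((400,800,3),np.uint8);I[:,:400]=cv2.resize(im[100:300,156:356],(400,400),interpolation=2)
I[:,400:]=cv2.resize(sc[165:275,80:190],(400,400),interpolation=2)
cv2.imwrite("pics/w10.png",I[:,:,::-1])
E
```

```text
[ 0.56643587 -0.20803064  0.31867592] 0.23876198235714508 [ 0.8   0.23 -0.36] [ 0.015 -0.011  0.027]
tcp in cradle mm -9.016523604243023 -0.4166532303947149
246 [104, 144, 144, 144, 144, 144, 143, 124, 112, 112, 111, 111, 114, 115, 114, 114, 115, 116, 116, 132, 153, 156, 157, 157, 160, 208, 207, 207, 208, 208, 208, 209, 209, 209, 209]
254 [101, 101, 101, 101, 101, 100, 100, 97, 114, 113, 114, 113, 112, 114, 113, 114, 115, 114, 116, 134, 155, 157, 158, 161, 209, 208, 206, 206, 207, 207, 207, 207, 207, 207, 207]
262 [118, 119, 119, 118, 118, 118, 118, 111, 119, 119, 118, 117, 112, 113, 113, 113, 113, 114, 115, 135, 153, 156, 156, 156, 158, 206, 205, 206, 207, 208, 208, 208, 209, 208, 206]
```

View pics/w10.png

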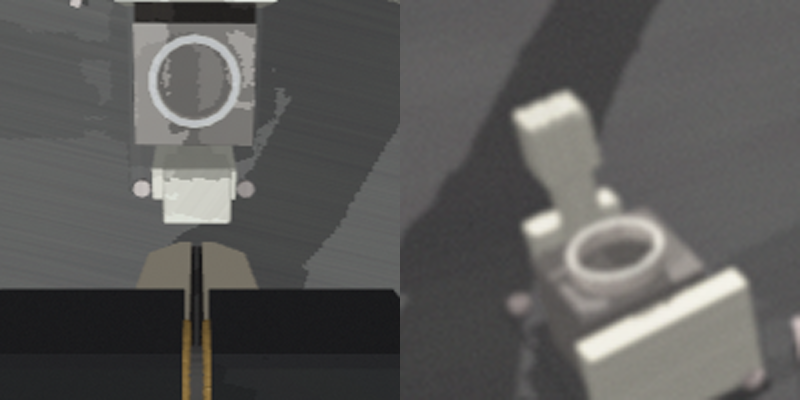

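The wedge stands upright and centred, its head top from (163,170) to (231,222) in the left half. It held when the fingers lifted, after a slow push of about 16–17 N, and the gripper is clear.

```bash
python3 -c "
from plant import robot
print(robot.hand_in())"
```

```text
the job is handed in; nothing more can be done
None
```

I started the aluminium wedge loosely in the gap, let go of it, then pressed it down slowly to about 16–17 N (peak reading 18.4 N); it stands upright and stayed in place when the fingers lifted, though its squeeze on the foot could not be measured directly, and the job was handed in at about 17.5 s of the 54 s allowed.

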